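Refit the bathroom water filter and open its valve to the set mark

TASK

Refit the water filter on the cabinet shelf: set the white-and-green cartridge squarely down into the steel pocket of the grey filter unit, then put the black cap with the orange grip fully down over its top. Only when the cap is on, turn the valve's blue handle open (anticlockwise) until its white-striped end points at the red mark on the dial, and leave it there. Leave the soap box, tumbler and lotion bottle standing where they are.

Things in the scene. Friction and masses are not known exactly. Their poses are not given: they have to be found in the camera images.
- unit: The fixed grey filter unit standing on the metal shelf: slab 140 (x) x 310 (y) x 12 mm, centred at y -10 mm. Origin on the shelf plane. In its frame the pocket lies at y +80 mm and the valve's vertical axis at y -90 mm, both at x 0. Copper pipe ends at y -185 mm. The white dial round the valve has radius 66 mm, its top 45 mm above the shelf.
- pocket_floor (a point): Centre of the floor of the dark steel rectangular pocket, 12 mm above the shelf; axes as the unit's. Pocket is 55 mm (x) by 85 mm (y) inside, 14 mm deep, walls 6 mm thick, rim 26 mm above the shelf.
- cartridge: Loose filter cartridge: white block with a green band, 80 (x) x 50 (y) x 50 (z) mm, standing on the shelf, 160 g nominal. Origin at the centre of its underside. Its long x axis goes along the pocket's y axis, either way round. Grip it across the 50 mm width, near the top, to keep the fingertips above the pocket's rim.
- cover: Loose black cap with an orange grip bar, 80 g. Outside 92 (x) x 62 (y) mm; skirt inside 86 x 56 mm, 8 mm deep; plate 5 mm; bar 60 (x) x 14 (y) mm, 13 to 37 mm above the origin. Origin: centre of the skirt's lower edge. It fits over the cartridge's top, x along the cartridge's x (either way round); fully down, its origin is 42 mm above the cartridge's.
- valve_handle (a joint): Angle of the blue valve handle (rad): 0 closed (pointing along the unit's +x), grows anticlockwise seen from above to 1.571 fully open (pointing along the unit's +y, to the pocket). It has stops at both ends and stays where it is left (about 0.08 N m).
- handle_grip (a point): On the valve's vertical axis at the top of the blue handle, 82 mm above the shelf; x points along the handle to its pointer end. Handle is a bar 14 mm wide, 26 mm high (56 to 82 mm above the shelf), reaching 46 mm to the pointer end (white stripe on top) and 30 mm the other way.
- handle_tip (a point): Top of the pointer end of the handle, 46 mm from the valve's axis; axes as handle_grip.
- set_mark (a joint): Angle of the red set mark on the dial, on the same scale as valve_handle: the handle points at the mark when the two are equal. The mark lies flat on the dial and cannot be pushed.
- mark_tip (a point): Centre of the red set mark (18 x 8 mm), 56 mm from the valve's axis on the dial; x points outwards from the valve's axis.
- soap_box: Bystander: closed yellow soap box 60 x 100 x 36 mm, on the shelf between the robot and the filter unit. Origin at the centre of its underside.
- tumbler: Bystander: blue ceramic tumbler 72 mm wide, 100 mm high, far left. Origin at the centre of its underside.
- lotion: Bystander: green lotion bottle 60 mm wide, 130 mm high, far right. Origin at the centre of its underside.
Not all that is in view belongs to the job. Several things look just like the cartridge: the one meant starts nearest to the robot's base.

How it is judged:
By the outcome, as a careful person would: the job done as asked, in the order asked, and still so for the second after the job is handed in, with the robot touching nothing.
It also fails if it takes over 72 s, if anything falls off the work surface, if the arm or the gripper's body presses on something with over 40 N, if the wrist force passes 120 N, or if a joint passes its speed limit or range.

ROBOT

A 7-joint arm with a two-finger parallel gripper is mounted at the origin on the work surface. World frame = base frame: x ahead of the robot, y to its left, z up, the work surface at z = 0. Lengths are in mm, angles in rad, forces in N, time in s.
With the tool pointing down it reaches from about 425 to 1025 mm from the base axis. Payload 9.4 kg.
Tool frame: the origin (TCP) lies midway between the tips of the shut fingers; the grasp point (between the pads) lies 19 mm behind it; z points along the fingers, y is the line along which they close (so a half turn about z gives the same grasp; the last joint's range is limited). The gripper opens to 93 mm and grips with 3 to 60 N. Pads are 15 mm wide; open, the fingers measure 128 mm over their backs; the gripper's body (75 mm by 188 mm) begins 65 mm behind the grasp point.
Start: joints at [-1.399, 0.599, -0.003, 1.599, 0.002, 0.943, -0.08], TCP at [178.53, 702.674, 218.618] pointing down, gripper open.
Joint ranges: [-2.57, 2.57], [-0.35, 1.97], [-1.29, 1.29], [0.11, 2.56], [-1.05, 4.19], [0.11, 1.86], [-2.63, 2.63]. Speed limits (rad/s): [2.22, 2.22, 3.01, 3.01, 3.14, 3.14, 3.14].

INTERFACE

Orientations are given as a unit quaternion [x, y, z, w].
In Python, from cell import bot gives the robot as it stands.
- The arm moves only by the tool arm_command, never from a script. Its arguments are lists of equal length, an entry for each row: "fingers": the closure, from 0 (fully open) to 1 (shut); "offset": the shift along the tool's x, y, z each as a share of 150 mm, from -1 to 1, a list of three; "twist": the turn about the tool's z as a share of 45 degrees, from -1 to 1. A call has 1 to 10 rows; each row shifts and turns the commanded pose from where the row before left it, along the tool's axes as they then stand; what a row does not reach is not made up. A row lasts 1/12 s, in which the tool goes at most 41.7 mm and 7.16 degrees, less where a joint would pass 70% of its speed; a pose out of reach is approached as far as the arm can. A call with a number of a shift or a turn outside -1 to 1 is refused whole. A call with a gripper value outside its range is refused whole. The fingers move at their own pace and stop on an object; the grip force is fixed at half the most. Time passes only in rows, so rows that do not move let the fingers close. It gives the time, the measured TCP pose, the force, the opening and the grip force at its end, in the units of the state.
- bot.observe(): the state, without advancing time (a new reading comes with each control period).
- bot.capture(name): name is "scene" or "top"; returns a dict with "img" (384x512x3 uint8, red, green, blue), "fx", "fy", "cx", "cy" (pixels), "camera_from_world" (4x4, takes a point from world to camera coordinates). Camera axes: x right, y down, z forward; pixel columns grow to the right and rows downward; lengths in mm; the calibration is good to about 2 mm. A picture is of the moment at which its call begins. There is no depth.
- bot.finish_job(): hands the job in; it is judged then, once.
The state is a dict: "time": time; "joints": joint angles; "qd": joint speeds; "joint_torque": joint torques, N m; "ee_pos": TCP position; "eef_rot": TCP orientation; "wrist_force": force on the tool from outside, world axes, zero at the start; "torque": the same for the moment, N m; "grip_width": finger opening in mm; "grasp_force": force on a finger pad.
Only numpy, scipy, OpenCV 4.12 (cv2) and the standard library are available. Lean on these libraries where they do the work, as an engineer would, in place of code of your own. Each camera call takes 0.05 s, during which the arm holds its last target. There are 200 camera calls.

## Working session

There is one attempt and no reset: what is moved stays moved. The work goes in short steps, Python scripts to look and compute and a tool call to move; the robot and the scene stay as the last step left them, time stands still between calls to the robot, and variables do not carry over. Pictures are saved under pics/ and viewed, at most 10 in all, crops included, and the job is handed in when it is done.

Besides the shell and the picture viewer there is one more tool, called after ">>>" as name(argument=value, ...), one argument or row to a line, values as JSON. arm_command: Moves the arm, as the interface text tells. Its arguments: {"type":"object","properties":{"fingers":{"type":"array"},"offset":{"type":"array"},"twist":{"type":"array"}},"required":["fingers","offset","twist"]}

```bash
mkdir -p pics; ls; python3 - <<'E'
from cell import bot
import cv2,pickle,numpy as np
s=bot.observe();print(s)
for n in("scene","top"):
    c=bot.capture(n);pickle.dump(c,open(n+".pkl","wb"));cv2.imwrite(f"pics/{n}0.png",cv2.resize(c["img"][:,:,::-1],(800,600),interpolation=cv2.INTER_CUBIC));print(n,c["fx"],c["fy"],c["cx"],c["cy"],np.round(c["camera_from_world"],3).tolist())
E
```

```text
pics
{'time': 0.0, 'joints': array([-1.39871897,  0.60014513, -0.00252377,  1.60014926,  0.00175798,
        0.9428975 , -0.07978812]), 'qd': array([-1.68311313e-03,  1.19526838e-05,  8.93918615e-04, -4.02648356e-04,
       -1.07007612e-03, -7.86528507e-05,  2.66659391e-03]), 'joint_torque': array([ 7.34799814e-04, -7.65070939e+01,  1.49747014e+00, -2.52346927e+01,
       -5.23881067e-02,  1.72625243e-02,  1.84889955e-04]), 'ee_pos': array([178.40438742, 702.18657591, 217.73886804]), 'eef_rot': array([ 1.24053418e-01,  9.92275220e-01, -7.97620172e-04, -3.77419345e-05]), 'wrist_force': array([-0.12194955, -0.82270298, -0.42583588]), 'torque': array([-0.02335929, -0.00692354, -0.00134185]), 'grasp_force': 0.0, 'grip_width': 92.90909720833447}
scene 401.80412813792316 401.80412813792316 258.4304604195722 193.1273915431634 [[-0.141, 0.99, -0.009, -19.611], [0.736, 0.098, -0.67, -364.338], [-0.662, -0.101, -0.742, 1933.748], [0.0, 0.0, 0.0, 1.0]]
top 398.9372838161321 398.9372838161321 254.90665475357144 193.1631258121636 [[0.024, -1.0, -0.01, 93.628], [-0.983, -0.022, -0.185, 558.861], [0.184, 0.015, -0.983, 1172.914], [0.0, 0.0, 0.0, 1.0]]
```

View pics/scene0.png

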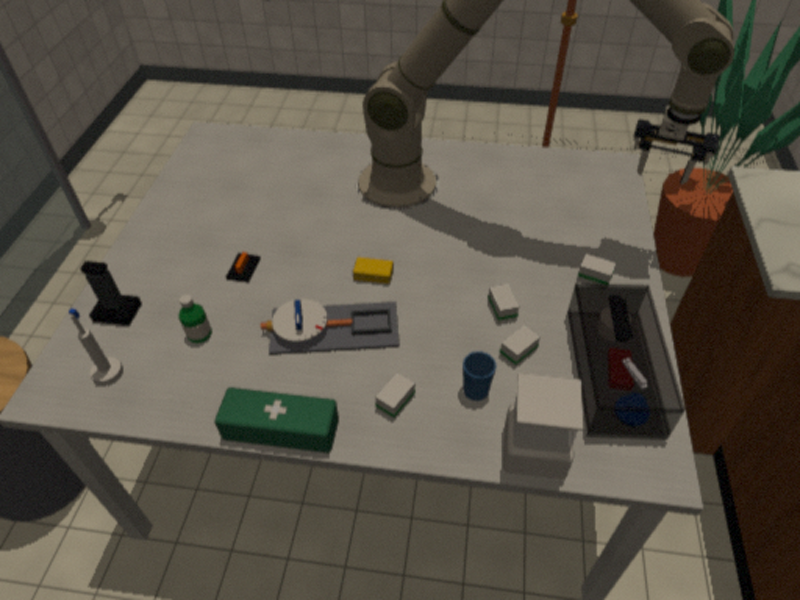

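View pics/top0.png

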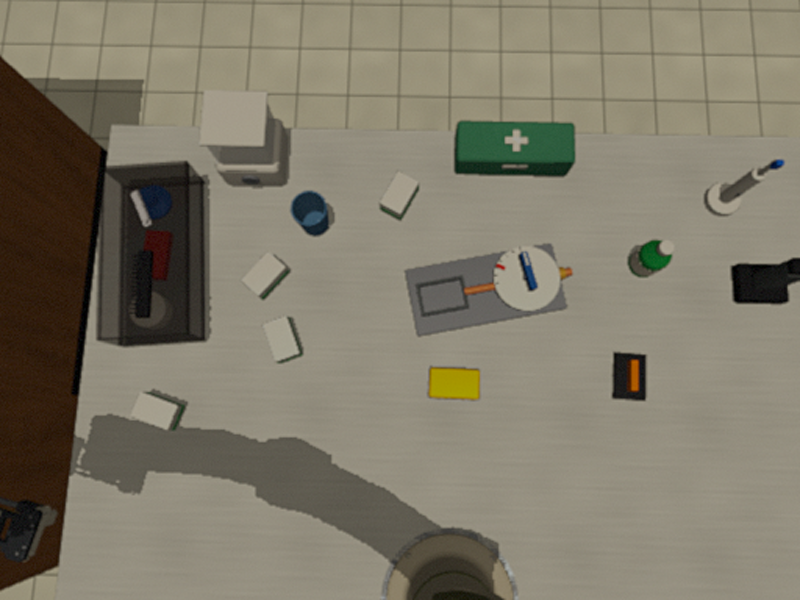

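The top picture shows four lookalike blocks, at (157,411), (282,339), (265,275) and (399,194). The unit is at about (487,290), with its pocket at (442,296) and valve at (527,278). The cap is at (629,376), the soap box at (455,383), the tumbler at (311,213) and the lotion at (652,257). Block (282,339) looks nearest to the base, so I'll check that by distance and in enlarged crops.

```bash
cat > h.py <<'E'
import numpy as np,cv2,pickle
def ray(c,uv,z):
    "pixel (512 scale) -> world xy at height z"
    M=np.array(c["camera_from_world"]);R,t=M[:3,:3],M[:3,3]
    o=-R.T@t;d=R.T@np.array([(uv[0]-c["cx"])/c["fx"],(uv[1]-c["cy"])/c["fy"],1])
    return (o+d*(z-o[2])/d[2])[:2]
def proj(c,P):
    M=np.array(c["camera_from_world"]);p=np.atleast_2d(P)@M[:3,:3].T+M[:3,3]
    return np.c_[c["fx"]*p[:,0]/p[:,2]+c["cx"],c["fy"]*p[:,1]/p[:,2]+c["cy"]]
def crop(c,u,v,w,h,k):
    return cv2.resize(c["img"][v:v+h,u:u+w,::-1],None,fx=k,fy=k,interpolation=cv2.INTER_CUBIC)
E
python3 - <<'E'
from h import *
c=pickle.load(open("top.pkl","rb"))
for p in[(157,411),(282,339),(265,275),(399,194)]:
    q=ray(c,np.array(p)/1.5625,50);print(p,q.round(),np.hypot(*q).round())
a=crop(c,255,150,114,70,7)   # unit 798x490
cv2.imwrite("pics/unit.png",a)
b=np.hstack([crop(c,155,190,50,50,8),crop(c,380,218,50,50,8)]);b=np.vstack([b])
s=pickle.load(open("scene.pkl","rb"))
d=np.hstack([crop(s,300,175,50,25,8),crop(s,135,155,50,25,8)])
cv2.imwrite("pics/cc.png",np.vstack([b,d]))
E
```

```text
(157, 411) [334. 563.] 655.0
(282, 339) [478. 332.] 582.0
(265, 275) [605. 373.] 711.0
(399, 194) [780. 111.] 788.0
```

View pics/unit.png

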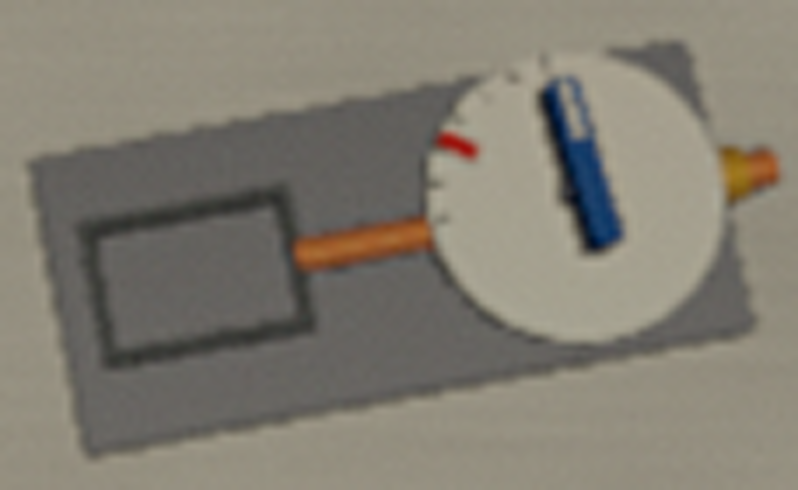

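View pics/cc.png

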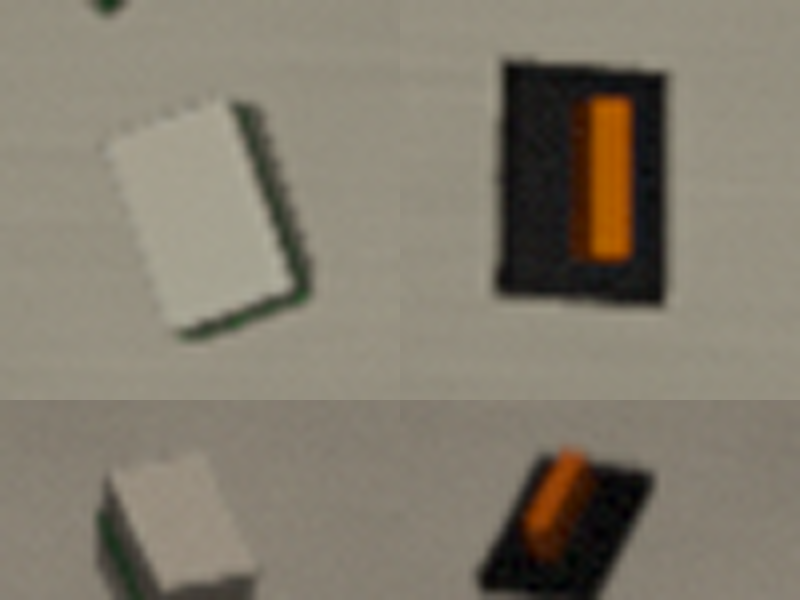

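The crops confirm the choice. In cc.png the block at (200,215) is the white-and-green one from top pixel (282,339), and it is the nearest to the base at 582 mm (the others are 655, 711 and 788). The cap is at (585,185), lying upright. In unit.png the pocket rim has corners (80,222), (285,185), (315,325) and (108,367). The dial is centred near (577,197), the red mark is at (458,145), and the handle's striped end is at (563,84).

```bash
python3 - <<'E'
from h import *
c=pickle.load(open("top.pkl","rb"))
M=np.array(c["camera_from_world"]);print("cam",(-M[:3,:3].T@M[:3,3]).round())
def W(pts,k,off,z): return np.array([ray(c,((x+.5)/k-.5+off[0],(y+.5)/k-.5+off[1]),z) for x,y in pts])
def rep(n,P):
    e=np.roll(P,-1,0)-P
    print(n,"ctr",P.mean(0).round(1),"len",np.hypot(*e.T).round(1),"dir",np.degrees(np.arctan2(e[:,1],e[:,0])).round(1))
rep("cart",W([(108,147),(218,98),(296,290),(180,330)],8,(155,190),50))
rep("cap",W([(103,62),(267,72),(264,304),(98,294)],8,(380,218),13))
rep("bar",W([(192,97),(232,97),(230,262),(188,260)],8,(380,218),37))
u=(255,150)
rep("slab",W([(30,162),(688,40),(755,328),(92,457)],7,u,12))
rep("rim",W([(80,222),(285,185),(315,325),(108,367)],7,u,26))
d=W([(577,197),(458,145)],7,u,45);print("dial,mark",d,np.hypot(*(d[1]-d[0])),np.degrees(np.arctan2(*(d[1]-d[0])[::-1])))
rep("handle",W([(545,90),(577,78),(622,237),(590,250)],7,u,82))
# refine segments
img=c["img"].astype(int)
def rect(mask,z,n):
    k=cv2.findContours(mask.astype(np.uint8),cv2.RETR_EXTERNAL,cv2.CHAIN_APPROX_NONE)[0];k=max(k,key=cv2.contourArea)[:,0]
    P=np.array([ray(c,p,z) for p in k]).astype(np.float32);r=cv2.minAreaRect(P);print(n,np.round(r[0],1),np.round(r[1],1),round(r[2],1))
r,g,b=img[...,0],img[...,1],img[...,2]
m=np.zeros(r.shape,bool);m[218:268,380:430]=1
rect(m&(r<90)|m&(r>b+60),13,"cap")
m[:]=0;m[190:240,160:196]=1;print(img[215,180],img[230,165])
m2=m&(r+g+b>img[230,165].sum()+20);rect(m2,50,"cart")
# soap
m[:]=0;m[225:265,265:315]=1;rect(m&(r>b+60),36,"soap")
for n,p,z in(("tumbler",(309,203),100),("lotion",(664,248),130)):print(n,ray(c,np.array(p)/1.5625,z).round())
E
```

```text
cam [ 331.   89. 1257.]
cart ctr [479.4 334.6] len [45.7 80.6 46.1 76.3] dir [ -64.1 -155.1  110.5   24.7]
cap ctr [ 425.7 -352.4] len [63.4 89.5 63.3 89.6] dir [-92.2 176.5  87.9  -3.5]
bar ctr [ 425.5 -354.4] len [15.2 62.5 15.8 61.8] dir [-88.7 176.7  88.6  -3.9]
slab ctr [595.8 -69.2] len [308.5 136.9 305.3 138.9] dir [ -78.  -168.5  102.4   12.8]
rim ctr [577.5  19.9] len [94.2 65.4 94.6 67.4] dir [ -78.3 -167.9  102.9   11.8]
dial,mark [[ 612.44327098 -147.08226807]
 [ 635.0473798   -94.50819921]] 57.22742744387172 66.73481607567575
handle ctr [ 618.8 -142.8] len [15.  72.5 15.  72.8] dir [ -67.8 -165.4  113.5   14.7]
cap [ 425.6 -351. ] [61.7 90.5] 87.2
[166 162 146] [152 146 130]
cart [480.5 336.9] [75.9 47. ] 21.3
soap [402.1  -4.2] [97.2 58.6] 88.5
tumbler [740. 285.]
lotion [ 655. -387.]
```

All the sizes check out: pocket rim 95x66 and slab 308x138 measured, unit yaw 12.0°, mark at about 54.7° (0.955 rad), and cartridge yaw about 23°. Next I'll write a planner helper for the move numbers.

```bash
cat > plan.py <<'E'
import sys,numpy as np
from cell import bot
from scipy.spatial.transform import Rotation as Ro
def plan(x,y,z,yaw,step=30):
    "yaw = world heading (deg) of tool y; prints twist rows then offset rows"
    s=bot.observe();R=Ro.from_quat(s["eef_rot"]).as_matrix();p=s["ee_pos"]
    y0=np.degrees(np.arctan2(R[1,1],R[0,1]));dw=yaw-y0
    R2=Ro.from_euler("z",dw,degrees=True).as_matrix()@R
    d=R2.T@(np.array([x,y,z])-p)/150
    n=max(1,int(np.ceil(np.linalg.norm(d)*150/step)));m=max(1,int(np.ceil(abs(dw)/6.5)))
    print("t",round(s["time"],2),"p",p.round(1),"yaw",round(y0,2),"tilt",np.degrees(np.arccos(-R[2,2])).round(2),"w",round(s["grip_width"],1),"F",s["wrist_force"].round(1))
    print("twist",m,"x",round(-dw/45/m,4),"| offset",n,"x",(d/n).round(4))
if __name__=="__main__": plan(*map(float,sys.argv[1:]))
E
python3 plan.py 480 336 130 113
```

```text
t 0.1 p [178.4 702.2 217.9] yaw 75.75 tilt 0.08 w 92.8 F [ 0.3 -0.8  0.4]
twist 6 x -0.138 | offset 17 x [-0.0527 -0.1784  0.0347]
```

>>> arm_command(
  fingers=[0,0,0,0,0,0],
  offset=[
    [0,0,0],
    [0,0,0],
    [0,0,0],
    [0,0,0],
    [0,0,0],
    [0,0,0],
  ],
  twist=[-0.138,-0.138,-0.138,-0.138,-0.138,-0.138],
)

```text
time: 0.6
ee_pos: [178.5, 702.4, 218.1]
eef_rot: [-0.202, 0.979, -0.0, -0.0]
wrist_force: [0.3, 0.2, -0.5]
grip_width: 93.2
grasp_force: 0.0
```

>>> arm_command(
  fingers=[0,0,0,0,0,0,0,0,0],
  offset=[
    [-0.053,-0.178,0.035],
    [-0.053,-0.178,0.035],
    [-0.053,-0.178,0.035],
    [-0.053,-0.178,0.035],
    [-0.053,-0.178,0.035],
    [-0.053,-0.178,0.035],
    [-0.053,-0.178,0.035],
    [-0.053,-0.178,0.035],
    [-0.053,-0.178,0.035],
  ],
  twist=[0,0,0,0,0,0,0,0,0],
)

```text
time: 1.35
ee_pos: [338.9, 508.1, 170.9]
eef_rot: [-0.199, 0.98, -0.0, -0.0]
wrist_force: [0.8, 0.4, 0.6]
grip_width: 93.3
grasp_force: 0.0
```

>>> arm_command(
  fingers=[0,0,0,0,0,0,0,0,0,0],
  offset=[
    [-0.053,-0.178,0.035],
    [-0.053,-0.178,0.035],
    [-0.053,-0.178,0.035],
    [-0.053,-0.178,0.035],
    [-0.053,-0.178,0.035],
    [-0.053,-0.178,0.035],
    [-0.053,-0.178,0.035],
    [-0.053,-0.178,0.035],
    [0,0,0],
    [0,0,0],
  ],
  twist=[0,0,0,0,0,0,0,0,0,0],
)

```text
time: 2.18
ee_pos: [481.2, 335.9, 128.8]
eef_rot: [-0.198, 0.98, -0.0, -0.0]
wrist_force: [-0.2, 0.9, -0.1]
grip_width: 92.9
grasp_force: 0.0
```

```bash
python3 plan.py 480 336 24 113 15
```

```text
t 2.18 p [481.2 335.9 128.8] yaw 112.81 tilt 0.07 w 92.9 F [-0.2  0.9 -0.1]
twist 1 x -0.0042 | offset 7 x [0.0009 0.0007 0.0998]
```

Positions track well. Now I'll go down and grip.

>>> arm_command(
  fingers=[0,0,0,0,0,0,0,0,0],
  offset=[
    [0.001,0.001,0.1],
    [0.001,0.001,0.1],
    [0.001,0.001,0.1],
    [0.001,0.001,0.1],
    [0.001,0.001,0.1],
    [0.001,0.001,0.1],
    [0.001,0.001,0.1],
    [0,0,0],
    [0,0,0],
  ],
  twist=[0,0,0,0,0,0,0,0,0],
)

```text
time: 2.93
ee_pos: [477.8, 339.2, 24.0]
eef_rot: [-0.2, 0.98, -0.0, -0.001]
wrist_force: [-0.1, -0.4, 0.3]
grip_width: 93.0
grasp_force: 0.0
```

>>> arm_command(
  fingers=[1,1,1,1,1,1,1,1,1,1],
  offset=[
    [0,0,0],
    [0,0,0],
    [0,0,0],
    [0,0,0],
    [0,0,0],
    [0,0,0],
    [0,0,0],
    [0,0,0],
    [0,0,0],
    [0,0,0],
  ],
  twist=[0,0,0,0,0,0,0,0,0,0],
)

```text
time: 3.77
ee_pos: [479.0, 338.1, 24.5]
eef_rot: [-0.199, 0.98, -0.0, 0.0]
wrist_force: [-1.3, -0.1, 3.4]
grip_width: 49.5
grasp_force: 29.9
```

>>> arm_command(
  fingers=[1,1,1,1,1,1,1,1],
  offset=[
    [0,0,-0.1],
    [0,0,-0.1],
    [0,0,-0.1],
    [0,0,-0.1],
    [0,0,-0.1],
    [0,0,-0.1],
    [0,0,0],
    [0,0,0],
  ],
  twist=[0,0,0,0,0,0,0,0],
)

```text
time: 4.43
ee_pos: [479.1, 338.4, 114.5]
eef_rot: [-0.199, 0.98, 0.0, 0.0]
wrist_force: [-0.2, 0.1, -1.8]
grip_width: 49.9
grasp_force: 29.9
```

```bash
python3 plan.py 577.5 19.9 110 12 30
```

```text
t 4.43 p [479.1 338.4 114.5] yaw 113.0 tilt 0.06 w 49.9 F [-0.2  0.1 -1.8]
twist 16 x 0.1403 | offset 12 x [-0.1844  0.0167  0.0027]
```

>>> arm_command(
  fingers=[1,1,1,1,1,1,1,1],
  offset=[
    [0,0,0],
    [0,0,0],
    [0,0,0],
    [0,0,0],
    [0,0,0],
    [0,0,0],
    [0,0,0],
    [0,0,0],
  ],
  twist=[0.14,0.14,0.14,0.14,0.14,0.14,0.14,0.14],
)

```text
time: 5.1
ee_pos: [478.4, 337.8, 112.9]
eef_rot: [0.239, 0.971, -0.001, -0.0]
wrist_force: [0.7, 0.2, -2.9]
grip_width: 49.4
grasp_force: 29.9
```

>>> arm_command(
  fingers=[1,1,1,1,1,1,1,1],
  offset=[
    [0,0,0],
    [0,0,0],
    [0,0,0],
    [0,0,0],
    [0,0,0],
    [0,0,0],
    [0,0,0],
    [0,0,0],
  ],
  twist=[0.14,0.14,0.14,0.14,0.14,0.14,0.14,0.14],
)

```text
time: 5.77
ee_pos: [478.5, 337.7, 112.9]
eef_rot: [0.63, 0.777, -0.001, 0.0]
wrist_force: [0.0, 0.7, -1.1]
grip_width: 50.0
grasp_force: 29.9
```

>>> arm_command(
  fingers=[1,1,1,1,1,1,1,1,1,1],
  offset=[
    [-0.184,0.017,0.003],
    [-0.184,0.017,0.003],
    [-0.184,0.017,0.003],
    [-0.184,0.017,0.003],
    [-0.184,0.017,0.003],
    [-0.184,0.017,0.003],
    [-0.184,0.017,0.003],
    [-0.184,0.017,0.003],
    [-0.184,0.017,0.003],
    [-0.184,0.017,0.003],
  ],
  twist=[0,0,0,0,0,0,0,0,0,0],
)

```text
time: 6.6
ee_pos: [561.8, 72.3, 108.4]
eef_rot: [0.628, 0.778, -0.001, -0.0]
wrist_force: [0.2, 0.0, -1.5]
grip_width: 49.8
grasp_force: 29.9
```

>>> arm_command(
  fingers=[1,1,1,1,1],
  offset=[
    [-0.184,0.017,0.003],
    [-0.184,0.017,0.003],
    [0,0,0],
    [0,0,0],
    [0,0,0],
  ],
  twist=[0,0,0,0,0],
)

```text
time: 7.02
ee_pos: [578.1, 21.3, 107.9]
eef_rot: [0.628, 0.778, -0.001, -0.001]
wrist_force: [0.6, 0.8, -1.1]
grip_width: 50.1
grasp_force: 29.9
```

```bash
python3 plan.py 577.5 19.9 60 12 30; python3 - <<'E'
from h import *
from cell import bot
a=bot.capture("top");b=bot.capture("scene")
pickle.dump((a,b),open("held.pkl","wb"))
p=bot.observe()["ee_pos"]
u,v=(proj(a,p)[0]-[40,30]).astype(int);u2,v2=(proj(b,p)[0]-[40,45]).astype(int)
print(u,v,u2,v2)
cv2.imwrite("pics/held.png",np.hstack([crop(a,u,v,80,90,5),crop(b,u2,v2,80,90,5)]))
E
```

```text
t 7.02 p [578.1  21.3 107.9] yaw 12.2 tilt 0.11 w 50.1 F [ 0.6  0.8 -1.1]
twist 1 x 0.0045 | offset 2 x [-0.0041 -0.0028  0.1596]
243 153 196 145
```

View pics/held.png

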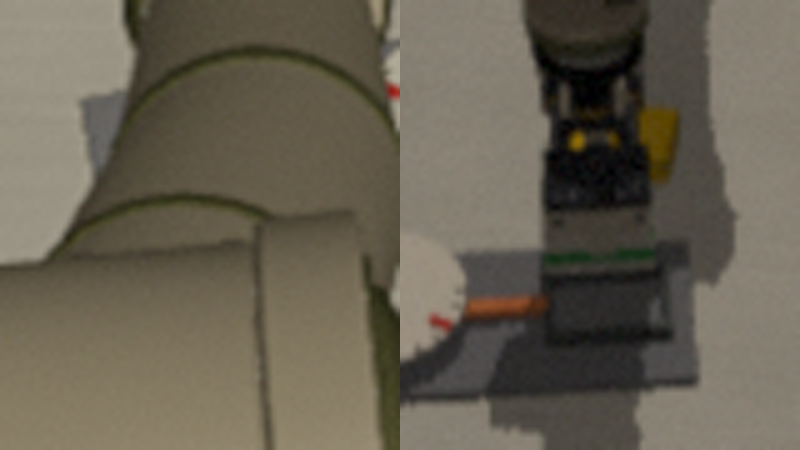

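The arm hides the top view. In the scene view the cartridge hangs level over the pocket, with its near face at about (545-660, 205-275) and the pocket rim below at (545-670, 270-340). I'll overlay the model to measure the in-grip offset along the length, and check the pocket in this camera too.

```bash
python3 - <<'E'
from h import *
a,b=pickle.load(open("held.pkl","rb"))
s0=pickle.load(open("scene.pkl","rb"))
th=np.radians(12);X=np.array([np.cos(th),np.sin(th)]);Y=np.array([-np.sin(th),np.cos(th)])
def rect(c,hx,hy,z): return np.array([[*(np.array(c)+i*hx*X+j*hy*Y),z] for i,j in((1,-1),(1,1),(-1,1),(-1,-1))])
def draw(im,c,P,u,v,k,col):
    q=((proj(c,P)-[u,v]+.5)*k-.5);cv2.polylines(im,[np.round(q*16).astype(int).reshape(-1,1,2)],True,col,1,cv2.LINE_AA,4);return q.round()
u,v,k=215,170,8
im1=crop(b,215,170,50,50,8);ct=(578.1,21.3)
print(draw(im1,b,rect(ct,25,40,133.4),u,v,k,(0,255,255))[:2],draw(im1,b,rect(ct,25,40,83.4),u,v,k,(0,0,255))[:2])
u=215;v=190
im2=crop(s0,u,v,50,50,8)
pc=(577.5,19.9)
draw(im2,s0,rect(pc,33.5,48.5,26),u,v,k,(0,0,255));draw(im2,s0,rect(pc,27.5,42.5,26),u,v,k,(0,255,255))
cv2.imwrite("pics/ov.png",np.hstack([im1,im2]))
E
```

```text
[[ 83. 176.]
 [262. 166.]] [[ 91. 250.]
 [266. 240.]]
```

View pics/ov.png

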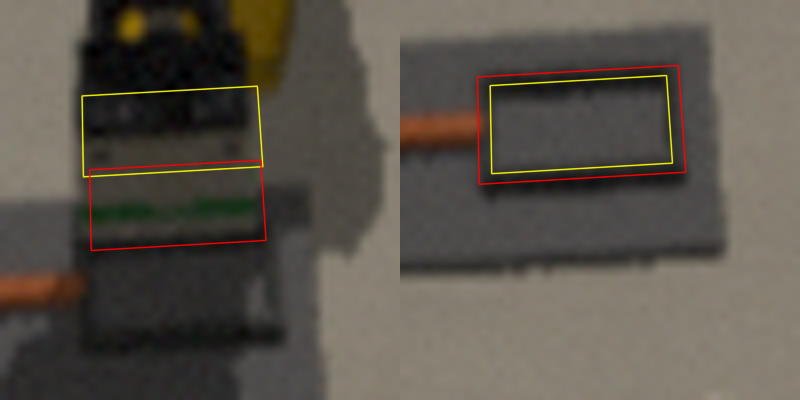

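The overlay shows the pocket within about 1 px of the model. The cartridge seems to sit about 3 mm toward unit -y of the tool centre. I'll measure that from the green band's ends and the pocket's near-wall ends.

```bash
python3 - <<'E'
from h import *
a,b=pickle.load(open("held.pkl","rb"));s0=pickle.load(open("scene.pkl","rb"))
th=np.radians(12);X=np.array([np.cos(th),np.sin(th),0]);Y=np.array([-np.sin(th),np.cos(th),0])
def onplane(c,uv,n,P0):
    M=np.array(c["camera_from_world"]);R,t=M[:3,:3],M[:3,3];o=-R.T@t
    d=R.T@np.array([(uv[0]-c["cx"])/c["fx"],(uv[1]-c["cy"])/c["fy"],1]);p=o+d*((P0-o)@n)/(d@n);return (p-P0)@Y,p[2]
P0=np.array([578.1,21.3,0])+25*X
im=b["img"].astype(float);g=im[...,1]-im[...,0]
for r in (195,196,197): print(r,g[r,220:252].round().astype(int).tolist())
def ends(x):  # half-level crossings
    h=.5*np.median(np.sort(x)[-15:]);i=np.where(x>h)[0];l,r=i[0],i[-1]
    return l-(x[l]-h)/(x[l]-x[l-1]), r+(x[r]-h)/(x[r]-x[r+1])
gs=g[194:198,215:260].max(0);e=ends(gs)
for q,v in zip(e,(196.6,195.6)): print("band",q+215,onplane(b,(q+215,v),X,P0))
# pocket dark wall in s0
i0=s0["img"].astype(float).sum(2)/3
P1=np.array([577.5,19.9,0])+33.5*X
for r in range(209,218): print(r,i0[r,222:256].round().astype(int).tolist())
print(proj(s0,[P1+s*48.5*Y+[0,0,z] for s in(-1,1) for z in(12,26)]).round(1).tolist())
print("col",i0[195:218,237].round().astype(int).tolist(), proj(s0,[np.array([577.5,19.9,z])+x*X for x,z in((-33.5,26),(-27.5,26),(-27.5,12),(27.5,26),(33.5,26),(33.5,12))]).round(1).tolist())
E
```

```text
195 [-2, -3, -4, -3, 0, 3, 3, 2, 5, 3, 10, 9, 12, 9, -1, 1, -1, 2, 3, 15, 24, 21, 21, 24, 23, 30, 20, 1, -2, 0, -1, -2]
196 [-3, -4, -3, -3, 6, 17, 31, 19, 24, 25, 25, 25, 24, 25, 13, 8, 12, 14, 15, 18, 24, 19, 20, 21, 21, 19, 13, 1, -2, -1, -4, -1]
197 [-2, -3, -3, -5, 2, 13, 20, 17, 14, 14, 12, 9, 9, 9, 7, 8, 4, 8, 5, 3, 9, 6, 7, 6, 4, 3, 2, 0, -3, 1, -2, -4]
band 224.54545454545453 (np.float64(-43.24949391982113), np.float64(106.86721733805939))
band 246.42105263157896 (np.float64(35.79999476750321), np.float64(105.52283939490849))
209 [58, 58, 55, 53, 58, 71, 76, 75, 79, 75, 76, 74, 74, 71, 75, 73, 73, 69, 73, 71, 72, 67, 68, 68, 63, 64, 62, 48, 64, 71, 77, 75, 84, 121]
210 [73, 70, 66, 51, 58, 69, 68, 66, 67, 65, 63, 63, 67, 62, 63, 61, 61, 56, 53, 55, 55, 54, 48, 49, 49, 46, 45, 42, 56, 75, 74, 80, 88, 121]
211 [75, 72, 66, 48, 47, 50, 47, 51, 43, 46, 45, 48, 43, 40, 42, 38, 43, 36, 34, 36, 36, 36, 32, 31, 32, 31, 28, 29, 44, 71, 78, 76, 88, 122]
212 [74, 71, 64, 43, 31, 26, 33, 28, 30, 27, 26, 23, 23, 20, 20, 23, 20, 20, 23, 23, 24, 29, 30, 23, 28, 24, 28, 31, 44, 73, 76, 79, 
[... 275 characters left out ...]
 76, 75, 79, 101]
215 [73, 72, 74, 72, 63, 71, 72, 73, 73, 73, 74, 75, 73, 72, 74, 75, 73, 74, 73, 73, 74, 76, 77, 77, 74, 78, 77, 74, 77, 76, 74, 77, 78, 100]
216 [75, 75, 77, 75, 74, 76, 76, 76, 72, 72, 76, 76, 77, 76, 75, 79, 75, 77, 76, 75, 73, 75, 76, 78, 77, 76, 75, 78, 76, 75, 77, 79, 80, 97]
217 [77, 77, 77, 80, 74, 76, 75, 77, 75, 76, 78, 76, 77, 75, 75, 77, 75, 76, 76, 75, 74, 76, 78, 76, 77, 76, 76, 77, 76, 76, 78, 77, 76, 89]
[[224.7, 214.9], [224.4, 212.5], [250.3, 213.4], [250.2, 211.0]]
col [77, 75, 69, 56, 31, 23, 48, 66, 77, 74, 76, 75, 76, 78, 73, 61, 38, 23, 31, 57, 75, 79, 77] [[236.8, 198.4], [236.8, 199.6], [237.0, 201.9], [237.3, 210.5], [237.3, 211.8], [237.5, 214.1]]
```

By the scene camera the held cartridge sits 3 mm toward unit -y of the pocket centre. In unit x, which is the tool's y, it should be within about 1 mm. I'll correct by +3 along y and lower it.

```bash
python3 plan.py 576.6 24.05 58 12 20
```

```text
t 7.12 p [578.2  22.3 108.3] yaw 12.31 tilt 0.07 w 49.7 F [-0.   0.1 -1.9]
twist 1 x 0.0068 | offset 3 x [ 0.0045 -0.0026  0.1117]
```

>>> arm_command(
  fingers=[1,1,1,1,1,1],
  offset=[
    [0.007,-0.002,0.11],
    [0.007,-0.002,0.11],
    [0.007,-0.002,0.11],
    [0,0,0],
    [0,0,0],
    [0,0,0],
  ],
  twist=[0.006,0,0,0,0,0],
)

```text
time: 7.62
ee_pos: [577.5, 24.4, 60.0]
eef_rot: [0.629, 0.777, 0.0, 0.0]
wrist_force: [0.4, 0.7, -0.8]
grip_width: 49.6
grasp_force: 29.9
```

>>> arm_command(
  fingers=[1,1,1,1,1],
  offset=[
    [0,0,0.025],
    [0,0,0.025],
    [0,0,0.025],
    [0,0,0],
    [0,0,0],
  ],
  twist=[0,0,0,0,0],
)

```text
time: 8.03
ee_pos: [577.3, 23.8, 48.1]
eef_rot: [0.63, 0.777, -0.0, -0.0]
wrist_force: [-0.6, 0.4, -1.5]
grip_width: 49.6
grasp_force: 29.9
```

It has entered the pocket without contact.

>>> arm_command(
  fingers=[1,1,1,1],
  offset=[
    [0,0,0.025],
    [0,0,0.025],
    [0,0,0],
    [0,0,0],
  ],
  twist=[0,0,0,0],
)

```text
time: 8.37
ee_pos: [577.3, 23.8, 40.4]
eef_rot: [0.63, 0.777, -0.0, -0.0]
wrist_force: [0.3, -0.8, -1.8]
grip_width: 49.7
grasp_force: 29.9
```

>>> arm_command(
  fingers=[1,1,1,1,1],
  offset=[
    [0,0,0.015],
    [0,0,0.01],
    [0,0,0],
    [0,0,0],
    [0,0,0],
  ],
  twist=[0,0,0,0,0],
)

```text
time: 8.78
ee_pos: [577.3, 23.9, 37.0]
eef_rot: [0.63, 0.777, -0.0, 0.0]
wrist_force: [0.9, 0.4, -1.5]
grip_width: 49.9
grasp_force: 29.9
```

>>> arm_command(
  fingers=[1,1,1,1],
  offset=[
    [0,0,0.007],
    [0,0,0.007],
    [0,0,0],
    [0,0,0],
  ],
  twist=[0,0,0,0],
)

```text
time: 9.12
ee_pos: [577.5, 23.9, 36.5]
eef_rot: [0.63, 0.777, 0.001, 0.0]
wrist_force: [-4.3, 1.4, 18.3]
grip_width: 50.1
grasp_force: 29.9
```

It is seated on the floor: z 36.5 as predicted, with 18 N contact. I'll release and rise.

>>> arm_command(
  fingers=[1,0,0,0,0,0,0,0],
  offset=[
    [0,0,-0.009],
    [0,0,0],
    [0,0,0],
    [0,0,0],
    [0,0,0],
    [0,0,0],
    [0,0,0],
    [0,0,0],
  ],
  twist=[0,0,0,0,0,0,0,0],
)

```text
time: 9.78
ee_pos: [577.3, 23.9, 36.1]
eef_rot: [0.63, 0.777, -0.0, -0.0]
wrist_force: [0.5, 0.1, -0.2]
grip_width: 90.9
grasp_force: 0.0
```

>>> arm_command(
  fingers=[0,0,0,0,0,0,0],
  offset=[
    [0,0,-0.1],
    [0,0,-0.15],
    [0,0,-0.15],
    [0,0,-0.15],
    [0,0,-0.15],
    [0,0,0],
    [0,0,0],
  ],
  twist=[0,0,0,0,0,0,0],
)

```text
time: 10.37
ee_pos: [578.0, 24.1, 142.3]
eef_rot: [0.63, 0.777, 0.001, 0.001]
wrist_force: [0.6, 0.3, 0.1]
grip_width: 92.6
grasp_force: 0.0
```

```bash
python3 plan.py 425.6 -352.5 110 -93.4 30
```

```text
t 10.37 p [578.   24.1 142.3] yaw 11.95 tilt 0.14 w 92.6 F [0.6 0.3 0.1]
twist 17 x 0.1377 | offset 14 x [-0.0618  0.1833  0.0158]
```

>>> arm_command(
  fingers=[0,0,0,0,0,0,0,0,0,0],
  offset=[
    [0,0,0],
    [0,0,0],
    [0,0,0],
    [0,0,0],
    [0,0,0],
    [0,0,0],
    [0,0,0],
    [0,0,0],
    [0,0,0],
    [0,0,0],
  ],
  twist=[0.138,0.138,0.138,0.138,0.138,0.138,0.138,0.138,0.138,0.138],
)

```text
time: 11.2
ee_pos: [576.7, 23.8, 139.9]
eef_rot: [0.941, 0.338, -0.001, 0.0]
wrist_force: [-0.7, 1.1, 1.1]
grip_width: 93.0
grasp_force: 0.0
```

>>> arm_command(
  fingers=[0,0,0,0,0,0,0],
  offset=[
    [0,0,0],
    [0,0,0],
    [0,0,0],
    [0,0,0],
    [0,0,0],
    [0,0,0],
    [0,0,0],
  ],
  twist=[0.138,0.138,0.138,0.138,0.138,0.138,0.138],
)

```text
time: 11.78
ee_pos: [576.7, 23.8, 140.0]
eef_rot: [0.999, -0.034, -0.001, 0.001]
wrist_force: [-1.1, -0.6, -0.5]
grip_width: 93.1
grasp_force: 0.0
```

>>> arm_command(
  fingers=[0,0,0,0,0,0,0],
  offset=[
    [-0.062,0.183,0.016],
    [-0.062,0.183,0.016],
    [-0.062,0.183,0.016],
    [-0.062,0.183,0.016],
    [-0.062,0.183,0.016],
    [-0.062,0.183,0.016],
    [-0.062,0.183,0.016],
  ],
  twist=[0,0,0,0,0,0,0],
)

```text
time: 12.37
ee_pos: [498.8, -164.8, 123.2]
eef_rot: [1.0, -0.032, -0.001, 0.0]
wrist_force: [-0.0, -1.0, 0.4]
grip_width: 92.9
grasp_force: 0.0
```

>>> arm_command(
  fingers=[0,0,0,0,0,0,0,0,0,0],
  offset=[
    [-0.062,0.183,0.016],
    [-0.062,0.183,0.016],
    [-0.062,0.183,0.016],
    [-0.062,0.183,0.016],
    [-0.062,0.183,0.016],
    [-0.062,0.183,0.016],
    [-0.062,0.183,0.016],
    [0,0,0],
    [0,0,0],
    [0,0,0],
  ],
  twist=[0,0,0,0,0,0,0,0,0,0],
)

```text
time: 13.2
ee_pos: [422.6, -350.7, 106.7]
eef_rot: [0.999, -0.032, -0.001, -0.001]
wrist_force: [-0.5, -0.1, -0.2]
grip_width: 92.8
grasp_force: 0.0
```

```bash
python3 plan.py 425.6 -352.5 17 -93.4 15
python3 - <<'E'
# both views: pocket + placed cartridge, from arm out of the way
from h import *
from cell import bot
a=bot.capture("top");b=bot.capture("scene");pickle.dump((a,b),open("placed.pkl","wb"))
cv2.imwrite("pics/placed.png",np.hstack([crop(a,255,155,57,60,7),crop(b,208,178,57,60,7)]))
E
```

```text
t 13.2 p [ 422.6 -350.7  106.7] yaw -93.66 tilt 0.11 w 92.8 F [-0.5 -0.1 -0.2]
twist 1 x -0.0057 | offset 6 x [0.0036 0.002  0.0996]
```

View pics/placed.png

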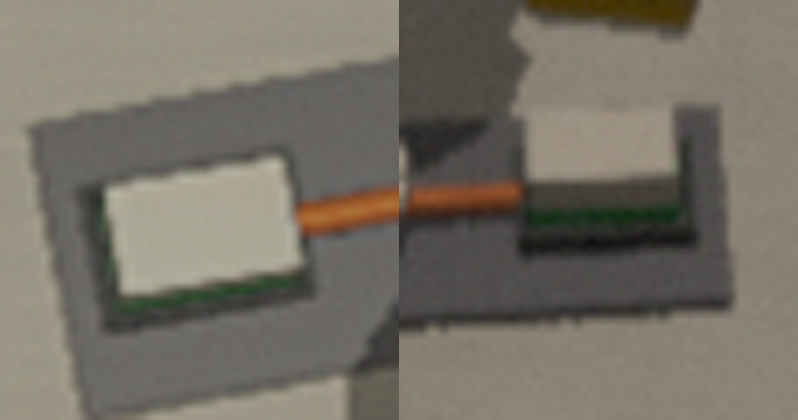

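The cartridge sits squarely in the pocket in both views. Its top face corners in the left crop are (105,187), (280,157), (305,268) and (122,297). Now the cap: lower over the bar and grip.

>>> arm_command(
  fingers=[0,0,0,0,0,0,0,0],
  offset=[
    [0.004,0.002,0.1],
    [0.004,0.002,0.1],
    [0.004,0.002,0.1],
    [0.004,0.002,0.1],
    [0.004,0.002,0.1],
    [0.004,0.002,0.09],
    [0,0,0],
    [0,0,0],
  ],
  twist=[-0.006,0,0,0,0,0,0,0],
)

```text
time: 13.97
ee_pos: [426.7, -352.3, 18.8]
eef_rot: [1.0, -0.029, -0.001, -0.001]
wrist_force: [-0.3, 1.2, 0.8]
grip_width: 92.9
grasp_force: 0.0
```

```bash
python3 plan.py 425.6 -352.5 17 -93.4 15
python3 - <<'E'
from h import *
a,b=pickle.load(open("placed.pkl","rb"))
P=np.array([ray(a,((x+.5)/7-.5+255,(y+.5)/7-.5+155),62) for x,y in[(105,187),(280,157),(305,268),(122,297)]]);e=np.roll(P,-1,0)-P
print(P.mean(0),np.hypot(*e.T),np.degrees(np.arctan2(e[:,1],e[:,0])))
# scene: top face corners of right crop
Q=np.array([ray(b,((x-399+.5)/7-.5+208,(y+.5)/7-.5+178),62) for x,y in[(525,181),(680,178),(672,105),(528,112)]]);e=np.roll(Q,-1,0)-Q
print(Q.mean(0),np.hypot(*e.T),np.degrees(np.arctan2(e[:,1],e[:,0])))
E
```

```text
t 13.97 p [ 426.7 -352.3   18.8] yaw -93.29 tilt 0.09 w 92.9 F [-0.3  1.2  0.8]
twist 1 x 0.0025 | offset 1 x [-0.0071  0.002   0.0119]
[575.83487755  19.39689204] [77.89619111 50.51203972 80.66077413 49.41256514] [ -78.79721048 -167.24436232  100.42109693    9.59284727]
[574.25672692  18.94695336] [82.0233734  52.4190923  77.94151546 49.1512073 ] [  99.09993972 -166.13820298  -78.62988406    9.3430031 ]
```

>>> arm_command(
  fingers=[0,1,1,1,1,1,1,1,1,1],
  offset=[
    [-0.003,0,0.01],
    [0,0,0],
    [0,0,0],
    [0,0,0],
    [0,0,0],
    [0,0,0],
    [0,0,0],
    [0,0,0],
    [0,0,0],
    [0,0,0],
  ],
  twist=[0,0,0,0,0,0,0,0,0,0],
)

```text
time: 14.8
ee_pos: [426.1, -353.4, 17.6]
eef_rot: [1.0, -0.029, 0.0, -0.0]
wrist_force: [-0.7, 0.4, 0.3]
grip_width: 37.2
grasp_force: 0.0
```

>>> arm_command(
  fingers=[1,1,1,1],
  offset=[
    [0,0,0],
    [0,0,0],
    [0,0,0],
    [0,0,0],
  ],
  twist=[0,0,0,0],
)

```text
time: 15.13
ee_pos: [426.1, -353.3, 17.6]
eef_rot: [1.0, -0.029, -0.0, -0.0]
wrist_force: [-0.2, 0.8, -0.1]
grip_width: 13.8
grasp_force: 30.0
```

>>> arm_command(
  fingers=[1,1,1,1,1,1,1,1,1],
  offset=[
    [0,0,-0.1],
    [0,0,-0.15],
    [0,0,-0.15],
    [0,0,-0.15],
    [0,0,-0.15],
    [0,0,-0.15],
    [0,0,-0.05],
    [0,0,0],
    [0,0,0],
  ],
  twist=[0,0,0,0,0,0,0,0,0],
)

```text
time: 15.88
ee_pos: [426.3, -352.9, 152.2]
eef_rot: [1.0, -0.029, 0.0, -0.0]
wrist_force: [0.3, 0.9, -1.5]
grip_width: 13.8
grasp_force: 30.0
```

```bash
python3 plan.py 578 20 150 11.9 30
```

```text
t 15.88 p [ 426.3 -352.9  152.2] yaw -93.33 tilt 0.03 w 13.8 F [ 0.3  0.9 -1.5]
twist 17 x -0.1376 | offset 14 x [0.1589 0.1073 0.0011]
```

>>> arm_command(
  fingers=[1,1,1,1,1,1,1,1,1,1],
  offset=[
    [0,0,0],
    [0,0,0],
    [0,0,0],
    [0,0,0],
    [0,0,0],
    [0,0,0],
    [0,0,0],
    [0,0,0],
    [0,0,0],
    [0,0,0],
  ],
  twist=[-0.1375,-0.1375,-0.1375,-0.1375,-0.1375,-0.1375,-0.1375,-0.1375,-0.1375,-0.1375],
)

```text
time: 16.72
ee_pos: [425.5, -352.7, 151.0]
eef_rot: [0.871, 0.491, -0.0, -0.001]
wrist_force: [0.3, -0.8, -1.1]
grip_width: 13.8
grasp_force: 30.0
```

>>> arm_command(
  fingers=[1,1,1,1,1,1,1],
  offset=[
    [0,0,0],
    [0,0,0],
    [0,0,0],
    [0,0,0],
    [0,0,0],
    [0,0,0],
    [0,0,0],
  ],
  twist=[-0.1375,-0.1375,-0.1375,-0.1375,-0.1375,-0.1375,-0.1375],
)

```text
time: 17.3
ee_pos: [425.6, -352.6, 151.0]
eef_rot: [0.628, 0.778, 0.0, -0.001]
wrist_force: [0.4, 0.9, -1.1]
grip_width: 13.8
grasp_force: 30.0
```

>>> arm_command(
  fingers=[1,1,1,1,1,1,1],
  offset=[
    [0.159,0.107,0.001],
    [0.159,0.107,0.001],
    [0.159,0.107,0.001],
    [0.159,0.107,0.001],
    [0.159,0.107,0.001],
    [0.159,0.107,0.001],
    [0.159,0.107,0.001],
  ],
  twist=[0,0,0,0,0,0,0],
)

```text
time: 17.88
ee_pos: [501.5, -165.1, 150.1]
eef_rot: [0.631, 0.776, -0.0, -0.001]
wrist_force: [0.4, -0.6, -0.7]
grip_width: 14.0
grasp_force: 30.0
```

>>> arm_command(
  fingers=[1,1,1,1,1,1,1,1,1,1],
  offset=[
    [0.159,0.107,0.001],
    [0.159,0.107,0.001],
    [0.159,0.107,0.001],
    [0.159,0.107,0.001],
    [0.159,0.107,0.001],
    [0.159,0.107,0.001],
    [0.159,0.107,0.001],
    [0,0,0],
    [0,0,0],
    [0,0,0],
  ],
  twist=[0,0,0,0,0,0,0,0,0,0],
)

```text
time: 18.72
ee_pos: [576.7, 19.1, 149.3]
eef_rot: [0.63, 0.776, -0.001, -0.001]
wrist_force: [0.3, 0.3, -1.4]
grip_width: 13.8
grasp_force: 30.0
```

```bash
python3 plan.py 578 20 85 11.9 20; python3 - <<'E'
from h import *
from cell import bot
b=bot.capture("scene");pickle.dump(b,open("capheld.pkl","wb"));p=bot.observe()["ee_pos"]
th=np.radians(12);X=np.array([np.cos(th),np.sin(th),0]);Y=np.array([-np.sin(th),np.cos(th),0])
oz=p[2]-17.6;C=np.array([p[0],p[1],0])
def q(P,u,v,k): return ((proj(b,P)-[u,v]+.5)*k-.5)
u,v=(proj(b,p)[0]-[32,37]).astype(int);k=9;print(u,v)
im=crop(b,u,v,64,64,k)
for z in(oz,oz+13):
    r=np.array([C+i*31*X+j*46*Y+[0,0,z] for i,j in((1,-1),(1,1),(-1,1),(-1,-1))]);print(q(r,u,v,k)[:2].round(1).tolist())
    cv2.polylines(im,[np.round(q(r,u,v,k)).astype(int)],True,(0,255,255) if z>oz else (0,0,255),1)
cv2.imwrite("pics/capheld.png",im)
E
```

```text
t 18.72 p [576.7  19.1 149.3] yaw 11.83 tilt 0.13 w 13.8 F [ 0.3  0.3 -1.4]
twist 1 x -0.0016 | offset 4 x [0.0009 0.0027 0.1071]
202 145
[[189.2, 434.6], [421.6, 421.4]]
[[186.7, 412.4], [420.7, 399.2]]
```

View pics/capheld.png

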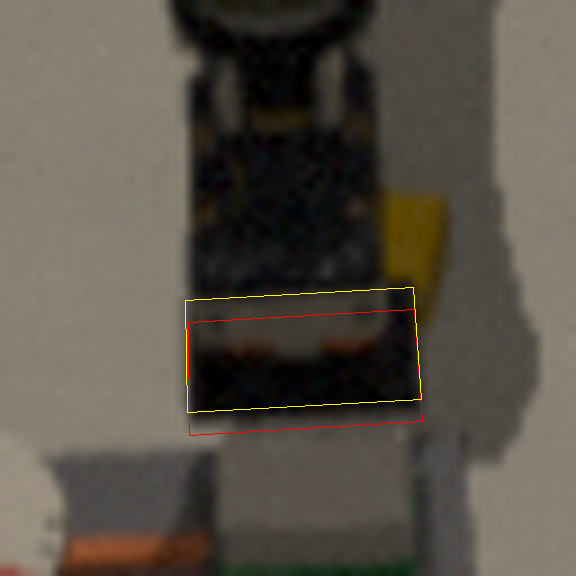

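The cap hangs level, with its black ends at x≈188 and 420 matching the model (187 and 421), so the grip is centred along the bar. The cartridge top below spans x≈217-415. I'll check that against the model before lowering.

```bash
python3 - <<'E'
from h import *
b=pickle.load(open("capheld.pkl","rb"))
th=np.radians(12);X=np.array([np.cos(th),np.sin(th),0]);Y=np.array([-np.sin(th),np.cos(th),0])
C=np.array([578,20,62.])
print((((proj(b,[C+25*X+s*40*Y+[0,0,z] for s in(-1,1) for z in (0,-20)])-[202,145]+.5)*9-.5)).round(1).tolist())
g=b["img"].astype(int)
for r in(196,198,206,207): print(r,(g[r,220:254].sum(1)//3).tolist())
for r in(187,189): print(r,(g[r,218:254].sum(1)//3).tolist())
E
python3 plan.py 578 20 85 11.9 20
```

```text
[[219.6, 540.0], [223.0, 571.3], [414.2, 528.7], [415.6, 560.1]]
196 [77, 76, 74, 61, 45, 48, 72, 83, 81, 83, 80, 79, 82, 83, 80, 79, 82, 80, 80, 81, 81, 81, 81, 83, 79, 78, 80, 67, 62, 73, 75, 76, 74, 73]
198 [74, 73, 63, 44, 36, 45, 70, 80, 82, 81, 80, 84, 80, 82, 81, 80, 81, 82, 81, 81, 82, 80, 81, 82, 81, 82, 78, 66, 49, 58, 74, 72, 75, 87]
206 [50, 39, 46, 44, 48, 39, 42, 59, 60, 60, 62, 58, 62, 59, 58, 60, 61, 59, 61, 57, 60, 62, 58, 59, 64, 55, 56, 56, 47, 50, 66, 75, 78, 80]
207 [36, 42, 43, 41, 34, 28, 37, 52, 56, 52, 52, 53, 54, 54, 53, 48, 52, 54, 52, 49, 53, 50, 52, 46, 49, 47, 40, 39, 40, 49, 66, 75, 78, 81]
187 [125, 123, 124, 119, 93, 31, 10, 1, 3, 1, 6, 12, 7, 9, 5, 5, 5, 5, 7, 8, 7, 1, 5, 0, 6, 9, 10, 15, 18, 18, 41, 69, 75, 71, 71, 71]
189 [128, 125, 125, 124, 91, 33, 9, 2, 10, 10, 7, 4, 1, 8, 7, 8, 11, 8, 2, 7, 6, 4, 7, 6, 6, 6, 2, 16, 12, 6, 39, 66, 73, 73, 69, 71]
t 18.77 p [576.7  18.5 149.6] yaw 11.76 tilt 0.11 w 13.7 F [-0.2 -0.4 -0.1]
twist 1 x -0.0032 | offset 4 x [0.0021 0.0029 0.1076]
```

Everything is consistent within about 0.5 mm, so I'll lower the cap.

>>> arm_command(
  fingers=[1,1,1,1,1,1,1],
  offset=[
    [0.003,0.003,0.106],
    [0.003,0.003,0.106],
    [0.003,0.003,0.106],
    [0.003,0.003,0.106],
    [0,0,0],
    [0,0,0],
    [0,0,0],
  ],
  twist=[-0.002,0,0,0,0,0,0],
)

```text
time: 19.35
ee_pos: [579.1, 20.7, 87.5]
eef_rot: [0.63, 0.776, 0.0, 0.0]
wrist_force: [0.2, 0.6, -0.1]
grip_width: 13.7
grasp_force: 30.0
```

>>> arm_command(
  fingers=[1,1,1,1,1],
  offset=[
    [0,0,0.025],
    [0,0,0.025],
    [0,0,0],
    [0,0,0],
    [0,0,0],
  ],
  twist=[0,0,0,0,0],
)

```text
time: 19.77
ee_pos: [579.1, 21.7, 79.6]
eef_rot: [0.63, 0.777, 0.0, 0.0]
wrist_force: [-0.2, 0.9, -0.9]
grip_width: 13.8
grasp_force: 30.0
```

>>> arm_command(
  fingers=[1,1,1,1,1],
  offset=[
    [-0.005,-0.007,0],
    [0,0,0.015],
    [0,0,0.015],
    [0,0,0],
    [0,0,0],
  ],
  twist=[0,0,0,0,0],
)

```text
time: 20.18
ee_pos: [578.0, 20.7, 74.7]
eef_rot: [0.63, 0.777, -0.0, -0.0]
wrist_force: [0.4, -0.2, -0.7]
grip_width: 13.7
grasp_force: 30.0
```

>>> arm_command(
  fingers=[1,1,1,1],
  offset=[
    [0,0,0.01],
    [0,0,0.01],
    [0,0,0],
    [0,0,0],
  ],
  twist=[0,0,0,0],
)

```text
time: 20.52
ee_pos: [578.1, 20.7, 71.9]
eef_rot: [0.63, 0.777, -0.0, -0.0]
wrist_force: [-0.5, -0.4, 0.1]
grip_width: 13.9
grasp_force: 30.0
```

>>> arm_command(
  fingers=[1,1,1,1],
  offset=[
    [0,0,0.007],
    [0,0,0.005],
    [0,0,0],
    [0,0,0],
  ],
  twist=[0,0,0,0],
)

```text
time: 20.85
ee_pos: [578.2, 20.7, 71.6]
eef_rot: [0.63, 0.777, 0.0, 0.0]
wrist_force: [-4.3, 0.3, 17.9]
grip_width: 13.7
grasp_force: 30.0
```

The cap is fully down: z 71.6 as predicted, with contact. Release, rise and head for the valve.

>>> arm_command(
  fingers=[1,0,0,0,0,0,0,0],
  offset=[
    [0,0,-0.009],
    [0,0,0],
    [0,0,0],
    [0,0,0],
    [0,0,0],
    [0,0,0],
    [0,0,0],
    [0,0,0],
  ],
  twist=[0,0,0,0,0,0,0,0],
)

```text
time: 21.52
ee_pos: [578.1, 20.7, 71.4]
eef_rot: [0.63, 0.777, -0.0, -0.0]
wrist_force: [-0.4, 0.2, -0.1]
grip_width: 55.9
grasp_force: 0.0
```

>>> arm_command(
  fingers=[0,0,0,0,0,0,0],
  offset=[
    [0,0,-0.1],
    [0,0,-0.15],
    [0,0,-0.15],
    [0,0,-0.15],
    [0,0,-0.05],
    [0,0,0],
    [0,0,0],
  ],
  twist=[0,0,0,0,0,0,0],
)

```text
time: 22.1
ee_pos: [578.0, 20.9, 161.3]
eef_rot: [0.63, 0.777, 0.0, 0.0]
wrist_force: [0.0, -0.9, -1.3]
grip_width: 92.5
grasp_force: 0.0
```

```bash
python3 plan.py 613 -146.5 130 -78 30
```

```text
t 22.1 p [578.   20.9 161.3] yaw 11.93 tilt 0.03 w 92.5 F [ 0.  -0.9 -1.3]
twist 14 x 0.1427 | offset 6 x [-0.0007  0.19    0.0348]
```

>>> arm_command(
  fingers=[0,0,0,0,0,0,0],
  offset=[
    [0,0,0],
    [0,0,0],
    [0,0,0],
    [0,0,0],
    [0,0,0],
    [0,0,0],
    [0,0,0],
  ],
  twist=[0.1427,0.1427,0.1427,0.1427,0.1427,0.1427,0.1427],
)

```text
time: 22.68
ee_pos: [577.3, 20.6, 159.8]
eef_rot: [0.88, 0.474, -0.001, -0.0]
wrist_force: [-0.3, 1.2, -0.3]
grip_width: 92.8
grasp_force: 0.0
```

>>> arm_command(
  fingers=[0,0,0,0,0,0,0],
  offset=[
    [0,0,0],
    [0,0,0],
    [0,0,0],
    [0,0,0],
    [0,0,0],
    [0,0,0],
    [0,0,0],
  ],
  twist=[0.1427,0.1427,0.1427,0.1427,0.1427,0.1427,0.1427],
)

```text
time: 23.27
ee_pos: [577.4, 20.6, 159.9]
eef_rot: [0.995, 0.102, -0.001, 0.001]
wrist_force: [-0.2, -0.5, 0.2]
grip_width: 92.8
grasp_force: 0.0
```

>>> arm_command(
  fingers=[0,0,0,0,0,0,0,0,0],
  offset=[
    [0,0.19,0.035],
    [0,0.19,0.035],
    [0,0.19,0.035],
    [0,0.19,0.035],
    [0,0.19,0.035],
    [0,0.19,0.035],
    [0,0,0],
    [0,0,0],
    [0,0,0],
  ],
  twist=[0,0,0,0,0,0,0,0,0],
)

```text
time: 24.02
ee_pos: [612.9, -146.0, 128.6]
eef_rot: [0.995, 0.104, -0.001, -0.0]
wrist_force: [-0.9, 0.5, -0.7]
grip_width: 93.0
grasp_force: 0.0
```

```bash
python3 plan.py 613 -146.5 62 -78 15
python3 - <<'E'
from h import *
# red mark angle from both cameras, pixel-weighted centroid + handle base direction from unit yaw
for n in("top","scene"):
    c=pickle.load(open(n+".pkl","rb"));g=c["img"].astype(float);w=np.clip(g[...,0]-np.maximum(g[...,1],g[...,2])-40,0,None)
    w[g[...,1]>70]=0
    u,v=proj(c,[612.7,-146.7,45])[0].astype(int);m=np.zeros_like(w);m[v-28:v+29,u-28:u+29]=1;w*=m
    w[abs(g[...,1]-g[...,2])>25]=0
    yy,xx=np.nonzero(w);W=w[yy,xx];P=np.array([ray(c,(x,y),45) for x,y in zip(xx,yy)]);cen=(P*W[:,None]).sum(0)/W.sum()
    # dial centre: white ellipse
    white=((g.min(2)>g[v-3,u-12].min()-35)&(m>0)).astype(np.uint8)
    k=max(cv2.findContours(white,cv2.RETR_EXTERNAL,cv2.CHAIN_APPROX_NONE)[0],key=cv2.contourArea)[:,0]
    (cx,cy),r=cv2.minEnclosingCircle(np.array([ray(c,p,45) for p in k]).astype(np.float32))
    for o in((cx,cy),(612.7,-146.7)):
        d=cen-o;print(n,len(W),cen.round(1),np.round(o,1),"r",round(r,1),"rad",np.hypot(*d).round(1),"ang",np.degrees(np.arctan2(d[1],d[0])).round(2))
E
```

```text
t 24.02 p [ 612.9 -146.   128.6] yaw -78.01 tilt 0.14 w 93.0 F [-0.9  0.5 -0.7]
twist 1 x -0.0002 | offset 5 x [0.0002 0.0007 0.0888]
top 10 [635.5 -93.8] [ 619.9 -146.9] r 122.5 rad 55.4 ang 73.67
top 10 [635.5 -93.8] [ 612.7 -146.7] r 122.5 rad 57.6 ang 66.7
scene 15 [628.  -94.8] [ 603.9 -157.6] r 185.3 rad 67.2 ang 69.03
scene 15 [628.  -94.8] [ 612.7 -146.7] r 185.3 rad 54.1 ang 73.58
```

Top camera puts the mark at 66.7° world, so 54.7° on the valve. The scene camera is coarser here, so I'll check relative alignment after turning. Lower and grip the handle.

>>> arm_command(
  fingers=[0,0,0,0,0,0,0],
  offset=[
    [0,0,0.09],
    [0,0,0.09],
    [0,0,0.09],
    [0,0,0.09],
    [0,0,0.09],
    [0,0,0],
    [0,0,0],
  ],
  twist=[0,0,0,0,0,0,0],
)

```text
time: 24.6
ee_pos: [613.1, -146.6, 61.4]
eef_rot: [0.995, 0.104, -0.001, -0.0]
wrist_force: [0.2, 0.3, 1.5]
grip_width: 93.0
grasp_force: 0.0
```

>>> arm_command(
  fingers=[1,1,1,1,1,1,1,1,1,1],
  offset=[
    [0,0,0],
    [0,0,0],
    [0,0,0],
    [0,0,0],
    [0,0,0],
    [0,0,0],
    [0,0,0],
    [0,0,0],
    [0,0,0],
    [0,0,0],
  ],
  twist=[0,0,0,0,0,0,0,0,0,0],
)

```text
time: 25.43
ee_pos: [613.7, -146.6, 62.5]
eef_rot: [0.995, 0.105, -0.0, 0.0]
wrist_force: [-0.0, 0.3, -0.7]
grip_width: 30.7
grasp_force: 0.0
```

>>> arm_command(
  fingers=[1,1,1,1],
  offset=[
    [0,0,0],
    [0,0,0],
    [0,0,0],
    [0,0,0],
  ],
  twist=[0,0,0,0],
)

```text
time: 25.77
ee_pos: [613.3, -144.9, 62.4]
eef_rot: [0.994, 0.105, -0.0, -0.001]
wrist_force: [-1.4, 4.8, 2.8]
grip_width: 14.1
grasp_force: 29.3
```

```bash
python3 plan.py 613 -146.5 60 -23.3 15
```

```text
t 25.77 p [ 613.3 -144.9   62.4] yaw -77.92 tilt 0.15 w 14.1 F [-1.4  4.8  2.8]
twist 9 x -0.1349 | offset 1 x [-0.0105  0.0021  0.016 ]
```

>>> arm_command(
  fingers=[1,1,1,1,1,1,1],
  offset=[
    [0,-0.01,0],
    [0,0,0],
    [0,0,0],
    [0,0,0],
    [0,0,0],
    [0,0,0],
    [0,0,0],
  ],
  twist=[0,-0.1,-0.1,-0.1,-0.1,-0.1,-0.1],
)

```text
time: 26.35
ee_pos: [613.6, -145.5, 62.4]
eef_rot: [0.942, 0.335, 0.0, 0.0]
wrist_force: [0.3, -0.6, -2.2]
grip_width: 13.9
grasp_force: 29.6
```

>>> arm_command(
  fingers=[1,1,1,1,1,1,1,1,1],
  offset=[
    [0,0,0],
    [0,0,0],
    [0,0,0],
    [0,0,0],
    [0,0,0],
    [0,0,0],
    [0,0,0],
    [0,0,0],
    [0,0,0],
  ],
  twist=[-0.1,-0.1,-0.1,-0.1,-0.1,-0.1,-0.014,0,0],
)

```text
time: 27.1
ee_pos: [614.1, -146.1, 62.4]
eef_rot: [0.836, 0.548, 0.0, 0.001]
wrist_force: [4.8, -2.9, -6.2]
grip_width: 13.6
grasp_force: 29.7
```

```bash
python3 plan.py 613 -146.5 60 -23.3 15
```

```text
t 27.1 p [ 614.1 -146.1   62.4] yaw -23.52 tilt 0.12 w 13.6 F [ 4.8 -2.9 -6.2]
twist 1 x -0.0049 | offset 1 x [-0.0055 -0.006   0.0162]
```

>>> arm_command(
  fingers=[0,0,0,0,0,0,0,0],
  offset=[
    [0,0,0],
    [0,0,0],
    [0,0,0],
    [0,0,0],
    [0,0,0],
    [0,0,0],
    [0,0,0],
    [0,0,0],
  ],
  twist=[0,0,0,0,0,0,0,0],
)

```text
time: 27.77
ee_pos: [613.4, -145.1, 62.5]
eef_rot: [0.836, 0.549, 0.0, -0.0]
wrist_force: [0.0, 0.8, 0.2]
grip_width: 62.8
grasp_force: 0.0
```

>>> arm_command(
  fingers=[0,0,0,0,0,0,0],
  offset=[
    [0,0,-0.1],
    [0,0,-0.15],
    [0,0,-0.15],
    [0,0,-0.15],
    [0,0,-0.1],
    [0,0,0],
    [0,0,0],
  ],
  twist=[0,0,0,0,0,0,0],
)

```text
time: 28.35
ee_pos: [613.7, -145.1, 160.6]
eef_rot: [0.836, 0.549, 0.001, 0.0]
wrist_force: [-0.3, 0.3, -0.5]
grip_width: 92.9
grasp_force: 0.0
```

```bash
python3 plan.py 430 -350 160 -23.5 28
```

```text
t 28.35 p [ 613.7 -145.1  160.6] yaw -23.35 tilt 0.09 w 92.9 F [-0.3  0.3 -0.5]
twist 1 x 0.0033 | offset 10 x [-0.1741 -0.0578  0.0002]
```

>>> arm_command(
  fingers=[0,0,0,0,0,0,0,0,0,0],
  offset=[
    [-0.174,-0.058,0],
    [-0.174,-0.058,0],
    [-0.174,-0.058,0],
    [-0.174,-0.058,0],
    [-0.174,-0.058,0],
    [-0.174,-0.058,0],
    [-0.174,-0.058,0],
    [-0.174,-0.058,0],
    [-0.174,-0.058,0],
    [-0.174,-0.058,0],
  ],
  twist=[0,0,0,0,0,0,0,0,0,0],
)

```text
time: 29.18
ee_pos: [428.5, -350.6, 158.7]
eef_rot: [0.836, 0.549, -0.0, -0.001]
wrist_force: [1.8, 0.5, 0.1]
grip_width: 93.2
grasp_force: 0.0
```

```bash
python3 - <<'E'
from h import *
from cell import bot
a=bot.capture("top");b=bot.capture("scene");pickle.dump((a,b),open("turned.pkl","wb"))
A=crop(a,308,148,60,56,10);B=crop(a,255,155,57,60,4);C=crop(b,160,180,100,55,4)[:, :400]
o=np.zeros((600,800,3),np.uint8);o[:560,:600]=A;o[:240,600:]=cv2.resize(B,(200,240))
o[300:410,600:]=cv2.resize(C,(200,110));cv2.imwrite("pics/turned.png",o)
print(bot.observe()["ee_pos"])
E
```

```text
[ 425.97876313 -353.45676562  159.14977693]
```

View pics/turned.png

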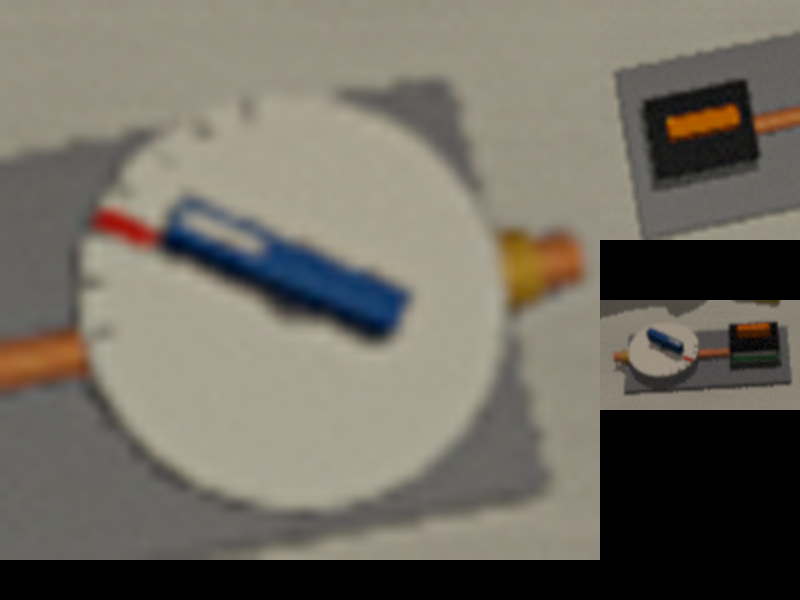

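The handle lies close to the mark: mark from (97,215) to (158,238), stripe axis from (190,212) to (262,245). The cap sits squarely on the cartridge. I'll work out the remaining angle.

```bash
python3 - <<'E'
from h import *
a,b=pickle.load(open("turned.pkl","rb"))
def w(c,p,z,off=(308,148),k=10): return ray(c,((p[0]+.5)/k-.5+off[0],(p[1]+.5)/k-.5+off[1]),z)
def ang(d): return np.degrees(np.arctan2(d[1],d[0])).round(2)
print("edge",ang(w(a,(190,200),82)-w(a,(408,292),82)),"stripe",ang(w(a,(190,212),82)-w(a,(262,245),82)))
# blue+white handle by image: least-squares line of top (bright blue) pixels, both cameras
for n,c in(("top",a),("scene",b)):
    g=c["img"].astype(float);u,v=proj(c,[613,-146.5,82])[0].astype(int)
    m=np.zeros(g.shape[:2]);m[v-20:v+21,u-20:u+21]=1
    W=np.clip(g[...,2]-g[...,0]-10,0,None)*m
    k=np.argwhere(W>0);P=np.array([ray(c,(x,y),76) for y,x in k]);ww=W[W>0]
    cen=(P*ww[:,None]).sum(0)/ww.sum();C=((P-cen)*ww[:,None]).T@(P-cen);e=np.linalg.eigh(C)[1][:,1];e=e*np.sign(e[1])
    print(n,"handle pca",ang(e),cen.round(1))
    R=np.clip(g[...,0]-np.maximum(g[...,1],g[...,2])-25,0,None)*(abs(g[...,1]-g[...,2])<25)
    u,v=proj(c,[635,-95,45])[0].astype(int);m[:]=0;m[v-6:v+7,u-6:u+7]=1;R*=m
    k=np.argwhere(R>0);P=np.array([ray(c,(x,y),45) for y,x in k]);ww=R[R>0];cen=(P*ww[:,None]).sum(0)/ww.sum()
    C=((P-cen)*ww[:,None]).T@(P-cen);e=np.linalg.eigh(C)[1][:,1];e*=np.sign(e[1])
    print(n,"mark",len(k),cen.round(1),"pca",ang(e),"from axis",ang(cen-[613,-146.5]),np.hypot(*(cen-[613,-146.5])).round(1))
# dial ellipse in top: edge points read from crop
pts=[(80,310),(505,300),(290,93),(300,512),(150,150),(440,150),(150,462),(450,445)]
P=np.array([w(a,p,45) for p in pts]);A=np.c_[2*P,np.ones(len(P))];s=np.linalg.lstsq(A,(P**2).sum(1),rcond=None)[0];print("dial",s[:2],np.sqrt(s[2]+s[:2]@s[:2]))
m=w(a,(127,226),45);print("mark ang from dial",ang(m-s[:2]),"mark own dir",ang(w(a,(97,215),45)-w(a,(158,238),45)))
E
```

```text
edge 67.42 stripe 65.62
top handle pca 70.94 [ 612.8 -144.9]
top mark 21 [635.  -94.7] pca 68.06 from axis 66.99 56.3
scene handle pca 60.41 [ 613.6 -145.1]
scene mark 20 [628.1 -94.4] pca 117.95 from axis 73.86 54.2
dial [ 612.51534168 -146.46417416] 66.47360255737192
mark ang from dial 65.81 mark own dir 69.8
```

```bash
python3 - <<'E'
from h import *
a,b=pickle.load(open("turned.pkl","rb"))
for n,c in(("top",a),("scene",b)):
    g=c["img"].astype(float)
    t=np.radians(np.arange(0,360,4));P=[]
    for x in t:  # radial edge search for the dial rim: strongest drop in brightness between r=58..74
        rs=np.arange(58,75,.5);q=proj(c,[[612.7+r*np.cos(x),-146.6+r*np.sin(x),45] for r in rs]).astype(np.float32)
        s=cv2.remap(g.sum(2).astype(np.float32),q[:,0].reshape(1,-1),q[:,1].reshape(1,-1),cv2.INTER_LINEAR)[0]
        d=np.abs(np.convolve(s,[1,1,1,0,-1,-1,-1],"valid"));i=d.argmax()
        if d[i]>120: P.append([612.7+rs[i+3]*np.cos(x),-146.6+rs[i+3]*np.sin(x)])
    P=np.array(P)
    for _ in range(4):
        s=np.linalg.lstsq(np.c_[2*P,np.ones(len(P))],(P**2).sum(1),rcond=None)[0];r=np.sqrt(s[2]+s[:2]@s[:2]);e=abs(np.hypot(*(P-s[:2]).T)-r);P=P[e<max(1.5,2*np.median(e))]
    print(n,"dial",s[:2].round(1),r.round(1),len(P))
    for z,rad in((45,56),):
      # red score along angle at r 50..63
      sc=[]
      for th in np.arange(50,86,.5):
        q=proj(c,[[s[0]+rr*np.cos(np.radians(th)),s[1]+rr*np.sin(np.radians(th)),z] for rr in np.arange(54,64,1)]).astype(np.float32)
        px=np.array([cv2.remap(g[...,k].astype(np.float32),q[:,0].reshape(1,-1),q[:,1].reshape(1,-1),cv2.INTER_LINEAR)[0] for k in range(3)])
        sc.append((px[0]-px[1]).mean())
      sc=np.clip(np.array(sc)-15,0,None);print("mark angle",(np.arange(50,86,.5)*sc).sum()/sc.sum(),sc.max())
E
```

```text
top dial [ 613.1 -146.4] 65.9 68
mark angle 66.92802771812272 105.98857
scene dial [ 611.7 -147.7] 65.6 47
mark angle 71.27372093047343 58.092873
```

The top view agrees on 66.5-67°, but the scene view hints at a few degrees more. I'll settle it with a rendered-mark fit in both cameras, using the picture from before the turn.

```bash
python3 - <<'E'
from h import *
def mask(c,poly3,shape,S=16):
    q=proj(c,poly3);u0,v0=np.floor(q.min(0)).astype(int)-8;n=int(np.ceil((q.max(0)-q.min(0)).max()))+16
    m=np.zeros((n*S,n*S),np.uint8);cv2.fillPoly(m,[np.round((q-[u0,v0]+.5)*S-.5).astype(int)],255)
    return cv2.resize(m,(n,n),interpolation=cv2.INTER_AREA)/255.,u0,v0,n
def mk(o,th,z=45.3):
    e=np.array([np.cos(th),np.sin(th)]);f=np.array([-e[1],e[0]])
    return np.array([[*(o+e*(56+i*9)+f*j*4),z] for i,j in((1,1),(1,-1),(-1,-1),(-1,1))])
a,b=pickle.load(open("turned.pkl","rb"))
for n,c in(("top",pickle.load(open("top.pkl","rb"))),("scene",pickle.load(open("scene.pkl","rb"))),("top2",a),("scene2",b)):
    g=c["img"].astype(float);red=g[...,0]-g[...,1];red-=np.median(red[190:210,330:345])
    for dz in ((0,0),(1,0),(-1,0),(-2.5,-1)):
        best=[]
        for th in np.arange(58,80,.5):
            m,u,v,k=mask(c,mk(np.array([612.8+dz[0],-146.5+dz[1]]),np.radians(th)),None);r=np.clip(red[v:v+k,u:u+k],0,None)
            # restrict to 9x9 around mark to avoid pipe
            cy,cx=np.argwhere(m>0).mean(0).astype(int);m=m[cy-5:cy+6,cx-5:cx+6];r=r[cy-5:cy+6,cx-5:cx+6]
            s=(m*r).sum()/(m*m).sum();best.append((((r-s*m)**2).sum()-(0*r).sum(),th,s,(m*r).sum()/np.sqrt((m*m).sum()*(r*r).sum())))
        q=max(best,key=lambda t:t[3]);print(n,dz,"th",q[1],"corr",round(q[3],3))
c=pickle.load(open("scene.pkl","rb"));g=c["img"].astype(int);u,v=proj(c,[635,-95,45])[0].round().astype(int);print(u,v);print((g[...,0]-g[...,1])[v-5:v+6,u-6:u+7])
for th in(66.9,72):
    m,u0,v0,k=mask(c,mk(np.array([612.8,-146.5]),np.radians(th)),None);print((m[v-5-v0:v+6-v0,u-6-u0:u+7-u0]*100).astype(int))
E
```

```text
top (0, 0) th 67.0 corr 0.971
top (1, 0) th 67.5 corr 0.975
top (-1, 0) th 66.0 corr 0.963
top (-2.5, -1) th 65.0 corr 0.901
scene (0, 0) th 71.5 corr 0.86
scene (1, 0) th 72.5 corr 0.85
scene (-1, 0) th 70.5 corr 0.871
scene (-2.5, -1) th 69.5 corr 0.942
top2 (0, 0) th 67.0 corr 0.973
top2 (1, 0) th 67.5 corr 0.971
top2 (-1, 0) th 66.0 corr 0.97
top2 (-2.5, -1) th 65.0 corr 0.924
scene2 (0, 0) th 71.5 corr 0.859
scene2 (1, 0) th 72.5 corr 0.848
scene2 (-1, 0) th 70.5 corr 0.872
scene2 (-2.5, -1) th 69.5 corr 0.948
204 210
[[14 11 12 12 10  9 11  9 10 10  9 25 51]
 [11 11 11 10 13 11  9  9 11  9 13 40 59]
 [10 11 11 13 26 23 14 11 11 11 14 43 46]
 [10 10 12 25 60 61 34 30 20 10 14 27 27]
 [10 11 14 25 60 81 88 73 33 12  8 10 10]
 [ 9 10 11 13 24 36 59 69 33  5  4  8  2]
 [10 11 13 10 12 14 22 29 11  4  0  2  4]
 [12 12 10 12  9  9 10  8  4 -1  2  1  3]
 [12 11 11 10 10  6  4  2  0  4  5  3  2]
 [10  8 12 10  8  5  4  2  1  1  2  3  3]
 [ 9  6  7  4  3  1  4  3  3  5  2  1  2]]
[[  0   0   0   0   0   0   0   0   0   0   0   0   0]
 [  0   0   0   0   0   0   0   0   0   0   0   0   0
[... 403 characters left out ...]
0   0   0   0   0   0   0   0   0   0]
 [  0   0   0   0   0   0   0   0   0   0   0   0   0]]
[[  0   0   0   0   0   0   0   0   0   0   0   0   0]
 [  0   0   0   0   0   0   0   0   0   0   0   0   0]
 [  0   0   0   0   0   0   0   0   0   0   0   0   0]
 [  0   0   0   0  10  72  39   5   0   0   0   0   0]
 [  0   0   0   0  58 100 100  94  60  12   0   0   0]
 [  0   0   0   0   0  20  59  94  87   5   0   0   0]
 [  0   0   0   0   0   0   0   4  12   0   0   0   0]
 [  0   0   0   0   0   0   0   0   0   0   0   0   0]
 [  0   0   0   0   0   0   0   0   0   0   0   0   0]
 [  0   0   0   0   0   0   0   0   0   0   0   0   0]
 [  0   0   0   0   0   0   0   0   0   0   0   0   0]]
```

In the scene view the red pattern is the 66.9° mask shifted up by exactly one pixel row, which is a camera bias, so the mark is at 66.9°. The handle is at 66.5-67.4°, so they are aligned. The cap is seated and the arm is clear, so I'm handing in.

```bash
python3 -c "
from cell import bot
print(bot.finish_job())"
```

```text
the job is handed in; nothing more can be done
None
```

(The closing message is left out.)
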